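# Check the clutch and brake levers of a drum-maker's turntable

### The job

Check the turntable's two hand levers with closed fingers, pressing on the outer side of each. First press the short clutch lever all the way in until it stops short of its bar, hold it there for a second and let it come fully back out; then press the long brake lever in to its stop and finish while still holding it there. Press gently, never grip or hook a lever, never touch the bars, and leave everything else on the bench where it is.

Things in the scene. Friction and masses are not known exactly. Their poses are not given: they have to be found in the camera images.
- clutch_stand: clutch stand, bolted down, left or right: steel base plate 110 x 170 mm and 10 mm thick (centred 10 mm along +x from the origin), a grey pivot block 122 mm tall at its -y end, a fixed bar along y, and in front of the bar, on the -x side, the short lever, 110 mm from pivot to tip. Origin: centre of the underside, z up; -x is the side from which the lever is pressed (nearer the robot, yaw within 0.3 rad), +y from pivot to lever tip.
- clutch_lever (a joint): clutch lever's angle about its upright pivot: 0 fully out (sprung, it comes back by itself), 0.38 rad (22 degrees) fully in at its own stop, where it lies parallel to the bar with a gap of about 33 mm left. Pressed at the origin of clutch_face it needs about 2.8 N to start and 7.2 N just before the stop; then it goes no further.
- clutch_face (a point): outer side of the clutch lever, a flat aluminium face of a blade 15 mm thick and 26 mm tall (83 to 109 mm above the bench) with a 28 mm ball at the tip. Moves with the lever. Origin: on the face at mid height, 79 mm from the pivot: a good place to press. The inner side, facing the bar, is not to be touched. Its +x points square into the lever (the way to press), +y along the lever to the tip, z up.
- clutch_bar (a point): fixed round bar of the clutch stand with a rubber grip, 28 mm thick, its axis 96 mm above the bench and 55 mm behind the lever's pivot axis. Origin: on its axis at the pivot end; it runs 118 mm along +y.
- clutch_pivot (a point): pivot axis of the clutch lever, 96 mm above the bench; pressing in turns the lever clockwise seen from above.
- clutch_tip (a point): middle of the ball at the tip of the clutch lever, 110 mm from the pivot.
- brake_stand: brake stand, bolted down, left or right: steel base plate 110 x 240 mm and 10 mm thick (centred 10 mm along +x from the origin), a grey pivot block 122 mm tall at its -y end, a fixed bar along y, and in front of the bar, on the -x side, the long lever, 180 mm from pivot to tip. Origin: centre of the underside, z up; -x is the side from which the lever is pressed (nearer the robot, yaw within 0.3 rad), +y from pivot to lever tip.
- brake_lever (a joint): brake lever's angle about its upright pivot: 0 fully out (sprung, it comes back by itself), 0.42 rad (24 degrees) fully in at its own stop, where it lies parallel to the bar with a gap of about 33 mm left. Pressed at the origin of brake_face it needs about 2.3 N to start and 7.2 N just before the stop; then it goes no further.
- brake_face (a point): outer side of the brake lever, a flat aluminium face of a blade 15 mm thick and 26 mm tall (83 to 109 mm above the bench) with a 28 mm ball at the tip. Moves with the lever. Origin: on the face at mid height, 130 mm from the pivot: a good place to press. The inner side, facing the bar, is not to be touched. Its +x points square into the lever (the way to press), +y along the lever to the tip, z up.
- brake_bar (a point): fixed round bar of the brake stand with a rubber grip, 28 mm thick, its axis 96 mm above the bench and 55 mm behind the lever's pivot axis. Origin: on its axis at the pivot end; it runs 188 mm along +y.
- brake_pivot (a point): pivot axis of the brake lever, 96 mm above the bench; pressing in turns the lever clockwise seen from above.
- brake_tip (a point): middle of the ball at the tip of the brake lever, 180 mm from the pivot.
- glue_tin: closed round tin, 68 mm across, 85 mm tall, standing between the two lever stands; a bystander to leave alone.
- staple_box: cardboard box 60 x 90 x 35 mm, between or behind the two stands; a bystander to leave alone.
- screwdriver: screwdriver lying flat in front of the stands, crosswise; a bystander to leave alone.
- hammer: hammer lying flat at the robot's right; a bystander to leave alone.
- tack_bowl: low white bowl, 100 mm across, 45 mm tall, beyond the stands; a bystander to leave alone.
- hoop: bare wooden rim, a ring 200 mm across and 25 mm tall, lying flat at the robot's left; a bystander to leave alone.
- water_bottle: clear bottle, 60 mm across, 170 mm tall, beyond the stands; a bystander to leave alone.
Things that resemble listed ones, but are neither listed nor needed, are in the scene too. What is shaped like the clutch_stand but green or yellow is not meant.

How it is judged (in metres and radians):
On the way, in this order (a step that is already met when the one before it is completed fails the run):
1. the short clutch lever is pressed fully in by the fingers while the brake lever is out (value of joint clutch_lever above 0.355 rad and contact force between the fingers and clutch_lever above 1.5 N and value of joint brake_lever below 0.08 rad), for 0.8 s.
2. the clutch lever is let fully back out, the fingers off it (value of joint clutch_lever below 0.05 rad and contact force between the fingers and clutch_lever below 0.3 N), for 0.2 s.
3. the long brake lever is pressed fully in by the fingers (value of joint brake_lever above 0.39 rad and contact force between the fingers and brake_lever above 1.5 N), for 0.3 s.
At the end, for the whole second after the job is handed in: The brake lever is held fully in (within 0.03 rad of its stop, about 5 mm at the tip) by the fingers pressing its outer side with 1.5 to 40 N; the clutch lever is back out (within 0.05 rad), bars and inner sides are untouched, and every bystander is within 30 mm of where it stood (all of step 3 and contact force between the fingers and brake_lever below 40 N and value of joint clutch_lever below 0.05 rad and contact force between each of the fingers, the arm and brake_stand_c3 below 1 N and contact force between each of the fingers, the arm and brake_stand_c4 below 1 N and contact force between each of the fingers, the arm and brake_stand_c5 below 1 N and contact force between each of the fingers, the arm and brake_lever_c2 below 1 N and distance of each of glue_tin, staple_box, screwdriver, hammer, tack_bowl, hoop, water_bottle from where it was at the start of the episode below 0.03 m); the arm keeps its last pose, push and grip.
It fails at once if a lever is pressed roughly, with more than 40 N (contact force between anything else and clutch_lever above 40 N or contact force between anything else and brake_lever above 40 N).
It fails at once if a bar is touched (contact force between any of the fingers, the arm and clutch_stand_c3 above 1 N or contact force between any of the fingers, the arm and clutch_stand_c4 above 1 N or contact force between any of the fingers, the arm and clutch_stand_c5 above 1 N or contact force between any of the fingers, the arm and brake_stand_c3 above 1 N or contact force between any of the fingers, the arm and brake_stand_c4 above 1 N or contact force between any of the fingers, the arm and brake_stand_c5 above 1 N).
It fails at once if a lever is gripped or hooked: its inner side is touched (contact force between any of the fingers, the arm and clutch_lever_c2 above 1 N or contact force between any of the fingers, the arm and brake_lever_c2 above 1 N).
It fails at once if a bystander is moved or lifted by more than 30 mm (distance of any of glue_tin, staple_box, screwdriver, hammer, tack_bowl, hoop, water_bottle from where it was at the start of the episode above 0.03 m).
It also fails if it takes over 64 s, if anything falls off the work surface, if the arm or the gripper's body presses on something with over 40 N, if the wrist force passes 120 N, or if a joint passes its speed limit or range.

### The arm

A 7-joint arm with a two-finger parallel gripper is mounted at the origin on the work surface. World frame = base frame: x ahead of the robot, y to its left, z up, the work surface at z = 0. Lengths are in mm, angles in rad, forces in N, time in s.
With the tool pointing down it reaches from about 400 to 850 mm from the base axis. Payload 4.5 kg.
Tool frame: the origin (TCP) lies between the finger pads; the fingertips stand robot.tcp_to_tips ahead of it and the grasp point (between the pads) lies 6 mm ahead of it (robot.tcp_to_tips is the distance from the TCP to the fingertips, in mm); z points along the fingers, y is the direction in which the jaws open and shut (so a half turn about z gives the same grasp; the last joint's range is limited). The gripper opens to 88 mm and grips with 3 to 60 N. Pads are 18 mm wide; open, the fingers measure 123 mm over their backs; the gripper's body (75 mm by 187 mm) begins 45 mm behind the grasp point.
Start: joints at [-1.221, 0.689, -0.195, 1.565, 0.157, 0.902, -0.215], TCP at [194.091, 594.121, 263.743] pointing down, gripper open.
Joint ranges: [-3.01, 3.01], [-0.46, 2.08], [-1.47, 1.51], [0.13, 2.56], [-1, 4.14], [0.04, 2.09], [-2.66, 2.66]. Speed limits (rad/s): [2.57, 2.57, 3.14, 3.14, 3.14, 3.14, 3.14].

### API

Orientations are given as a unit quaternion [w, x, y, z].
In Python, from station import robot gives the robot as it stands. The module is installed in compiled form; this text tells all that it offers.
- The arm moves only by the tool send_rows, never from a script. Its argument "increments" is a list of rows, each a list of 2 entries, a list of its own where there are three numbers: the shift along the tool's x, y, z in mm, then the turn, a rotation vector about the tool's x, y, z in degrees. A call has 1 to 5 rows; each row is the pose to reach, as a shift and turn from the pose commanded when the call began, along the tool's axes at that moment; what a row does not reach only later rows make up. A row lasts 1/10 s, in which the tool goes at most 50 mm and 8.59 degrees, less where a joint would pass 70% of its speed; a pose out of reach is approached as far as the arm can. A call with a gripper value outside its range is refused whole. "fingers" is the finger opening in mm, from 0 to 88.1, set as the call begins (left out, the last holds). The fingers move at their own pace and stop on an object; the grip force is fixed at half the most. Time passes only in rows, so rows that repeat a pose let the fingers close. It gives the time, the measured TCP pose, the force and the opening at its end, in the units of the state.
- robot.state(): the state, without advancing time (a new reading comes with each control period).
- robot.camera(name): name is "side" or "top" or "wrist"; returns a dict with "img" (400x640x3 uint8, red, green, blue), "fx", "fy", "cx", "cy" (pixels), "world_to_cam" (4x4, takes a point from world to camera coordinates). Camera axes: x right, y down, z forward; pixel columns grow to the right and rows downward; lengths in mm; the calibration is good to about 2 mm. The wrist camera is an equidistant fisheye: a pixel r from the principal point sees the ray r / f radians off the axis. A picture is of the moment at which its call begins. There is no depth.
- robot.sign_off(): hands the job in, once; it reports no verdict.
The state is a dict: "clock": time; "joints": joint angles; "joint_velocities": joint speeds; "joint_efforts": joint torques, N m; "tcp_pos": TCP position; "tool_rot": TCP orientation; "force": force on the tool from outside, world axes, zero at the start; "moment": the same for the moment, N m; "opening": opening from 0.0 (shut) to 1.0 (fully open).
Only numpy, scipy, OpenCV 4.12 (cv2) and the standard library are available. Lean on these libraries where they do the work, as an engineer would, in place of code of your own. Each camera call takes 0.05 s, during which the arm holds its last target. There are 200 camera calls.

## Working session

There is one attempt and no reset: what is moved stays moved. The work goes in short steps, Python scripts to look and compute and a tool call to move; the robot and the scene stay as the last step left them, time stands still between calls to the robot, and variables do not carry over. Pictures are saved under pics/ and viewed, about 8 in all and at most 12, crops included, and the job is handed in when it is done.

Besides the shell and the picture viewer there is one more tool, called after "Request:" in YAML: its name, and indented under it one key for each argument. send_rows: Moves the arm, as the interface text tells. Its arguments: {"type":"object","properties":{"increments":{"type":"array"},"fingers":{"type":"number"}},"required":["increments"]}

```bash
mkdir -p pics
python3 - <<'E'
from station import robot
import cv2,pickle
s=robot.state(); print(s['clock'],s['tcp_pos'],s['tool_rot'],s['opening'],s['force'],robot.tcp_to_tips)
d={}
for n in('top','side'):
    c=robot.camera(n); d[n]=c
    cv2.imwrite(f'pics/{n}0.png',c['img'][:,:,::-1]); print(n,c['fx'],c['fy'],c['cx'],c['cy'],c['world_to_cam'])
pickle.dump(d,open('c0.pkl','wb'))
E
```

```text
0.0 [193.96942283 593.52836917 262.92367559] [-8.56344183e-05  1.57200926e-01  9.87566232e-01 -8.93460835e-04] 0.9967765482204101 [-0.07771212  0.26265137  0.59166329] 25.0
top 365.07897298232604 365.07897298232604 320.08209456331457 197.99865284388818 [[-1.14499582e-02 -9.99856036e-01 -1.25222308e-02  5.04283167e+01]
 [-9.97893885e-01  1.22253328e-02 -6.37050674e-02  5.05379582e+02]
 [ 6.38489846e-02  1.17664372e-02 -9.97890203e-01  1.09383512e+03]
 [ 0.00000000e+00  0.00000000e+00  0.00000000e+00  1.00000000e+00]]
side 477.9272748849846 477.9272748849846 319.0492232309173 207.1971678853667 [[ 9.55521486e-01 -2.94664527e-01  1.23087938e-02 -4.83983586e+02]
 [-1.96372817e-01 -6.66816062e-01 -7.18883896e-01  1.92069956e+02]
 [ 2.20037285e-01  6.84491896e-01 -6.95021178e-01  1.51726884e+03]
 [ 0.00000000e+00  0.00000000e+00  0.00000000e+00  1.00000000e+00]]
```

View pics/top0.png

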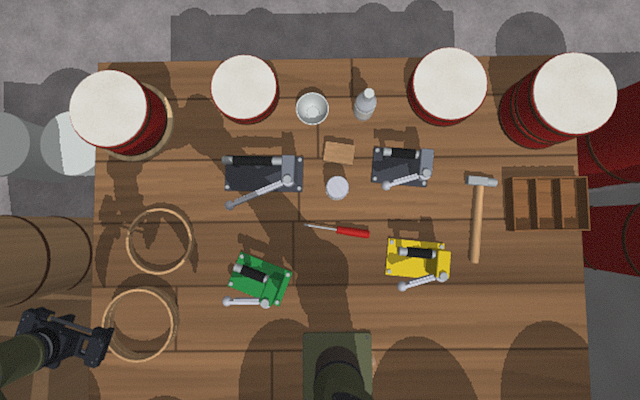

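View pics/side0.png

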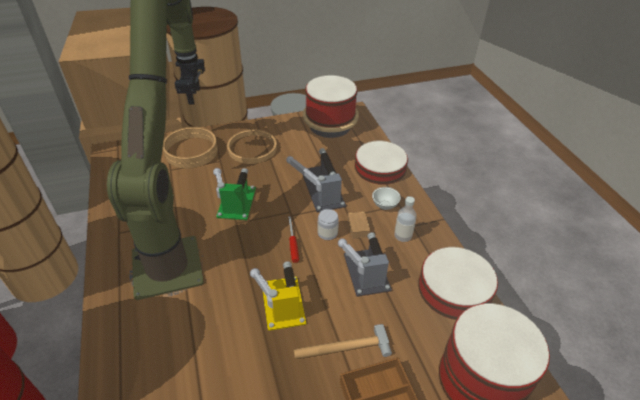

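The two grey stands are the candidates: the left one at (263,175), about 80 px long, is the brake, and the right one at (403,166), about 60 px, is the clutch. The green stand (257,280) and the yellow one (417,258) are decoys. I'll check this in an enlarged crop.

Run:
```python
import cv2,pickle,numpy as np
c=pickle.load(open('c0.pkl','rb'))['top']; im=c['img'][:,:,::-1]
a=cv2.resize(im[138:214,215:315],None,fx=7.8,fy=7.8,interpolation=cv2.INTER_CUBIC)
a=cv2.resize(im[138:214,217:309],(736,608),interpolation=cv2.INTER_CUBIC)[:600]
b=cv2.resize(im[138:200,360:444],(672,496),interpolation=cv2.INTER_CUBIC)
cv2.imwrite('pics/brake.png',a);cv2.imwrite('pics/clutch.png',b)
```

```text
(no output)
```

View pics/brake.png

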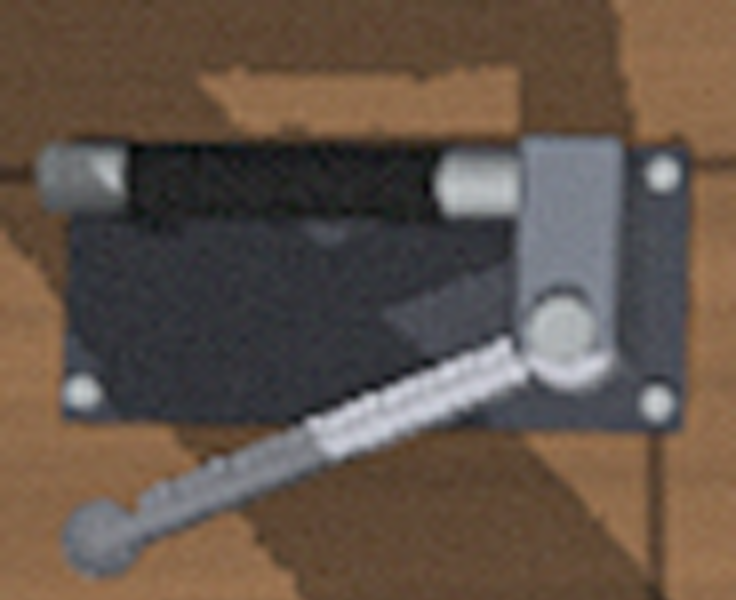

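View pics/clutch.png

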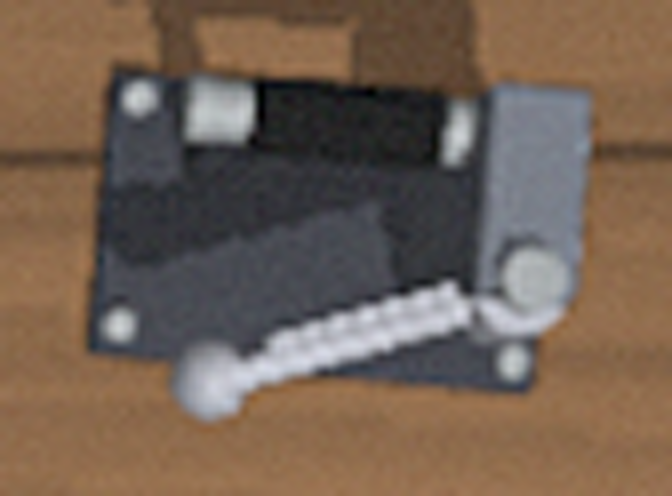

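The brake crop shows a long lever on a grey stand, with its ball at about (229.8,205.3) px and pivot cap at (287.3,178.3). The clutch crop shows a short lever on a grey stand, ball at (386.3,185.5) and cap at (426.9,172.0). Next I turn these into world positions and check them against the given sizes.

```bash
cat > h.py <<'E'
import numpy as np
def ray(c,u,v,z):
    M=np.array(c['world_to_cam']);R=M[:3,:3];t=M[:3,3]
    d=R.T@np.array([(u-c['cx'])/c['fx'],(v-c['cy'])/c['fy'],1]);o=-R.T@t
    return o+d*(z-o[2])/d[2]
E
python3 - <<'E'
import pickle,numpy as np
from h import ray
c=pickle.load(open('c0.pkl','rb'))['top']
np.set_printoptions(precision=1,suppress=True)
def P(x,y,x0,z): return ray(c,x0+(x-3.5)/8,138+(y-3.5)/8,z)
for n,x0,ball,cap,b1,b2,L,fd,full,bolts in [('brake',217,(102,538),(562,322),(42,178),(520,185),180,130,.42,[(662,173),(656,403),(82,392)]),('clutch',360,(210,382),(535,272),(188,110),(490,130),110,79,.38,[(140,98),(120,324),(514,362)])]:
    B=P(*ball,x0,96);C=P(*cap,x0,124);e1=P(*b1,x0,96);e2=P(*b2,x0,96)
    v=(B-C)[:2]; print(n,'ball',B,'pivot',C,'dist',np.hypot(*v),'want',L)
    w=(e1-e2)[:2]; a=lambda q:np.arctan2(-q[0],q[1])
    print(' bar len',np.hypot(*w),'yaw bar',a(w),'yaw lever-open',a(v),'=> stand',a(v)-full, 'bar end',e1,e2)
    print(' bolts',[P(*q,x0,12)[:2] for q in bolts])
for n,u,v,z in[('tin',337,187,85),('box',339,152,35),('sd tip',303,226,8),('sd end',369,233,12),('green ball',226,301,96),('yellow ball',403,287,96),('ycap',440,277,124)]: print(n,ray(c,u,v,z))
E
```

```text
brake ball [484.7 300.4  96. ] pivot [556.  134.3 124. ] dist 180.77541461458625 want 180
 bar len 170.65458398885758 yaw bar -0.028290586335616385 yaw lever-open 0.4054028964347299 => stand -0.014597103565270109 bar end [613.4 322.5  96. ] [608.6 151.9  96. ]
 bolts [array([626.6, 107. ]), array([537.9, 110. ]), array([544.9, 330.4])]
clutch ball [ 534.5 -142.4   96. ] pivot [ 568.3 -250.   124. ] dist 112.73794500561365 want 110
 bar len 106.96963777821901 yaw bar -0.08085626290438912 yaw lever-open 0.30473111391866187 => stand -0.07526888608133814 bar end [ 631.5 -136.9   96. ] [ 622.9 -243.5   96. ]
 bolts [array([ 652.5, -132.3]), array([ 565.3, -122.8]), array([ 548.8, -272.5])]
tin [532.4  -5.1  85. ]
box [642.9 -14.4  35. ]
sd tip [421.5  97.6   8. ]
sd end [ 398.2 -102.5   12. ]
green ball [217.  308.5  96. ]
yellow ball [ 250.9 -183.5   96. ]
ycap [ 281.6 -277.9  124. ]
```

Request:
send_rows:
  increments:
    - [[-30, -30, 0], [0, 0, -3.6]]
    - [[-60, -60, 0], [0, 0, -7.2]]
    - [[-90, -90, 0], [0, 0, -10.8]]
    - [[-120, -120, 0], [0, 0, -14.4]]
    - [[-150, -150, 0], [0, 0, -18.07]]
  fingers: 0

```text
clock: 0.6
tcp_pos: [290.6, 403.2, 263.5]
tool_rot: [-0.0, -0.001, 1.0, -0.0]
force: [1.1, 0.6, -0.4]
opening: 0.57
```

Request:
send_rows:
  increments:
    - [[-25, -40, 0], [0, 0, 0]]
    - [[-50, -80, 0], [0, 0, 0]]
    - [[-75, -120, 0], [0, 0, 0]]
    - [[-100, -160, 0], [0, 0, 0]]
    - [[-125, -200, 0], [0, 0, 0]]

```text
clock: 1.1
tcp_pos: [415.6, 203.1, 263.6]
tool_rot: [-0.0, 0.0, 1.0, -0.0]
force: [0.8, 0.5, 0.2]
opening: 0.115
```

Request:
send_rows:
  increments:
    - [[-10, -45, 0], [0, 0, 0]]
    - [[-20, -90, 0], [0, 0, 0]]
    - [[-30, -135, 0], [0, 0, 0]]
    - [[-40, -180, 0], [0, 0, 0]]
    - [[-50, -225, 0], [0, 0, 0]]

```text
clock: 1.6
tcp_pos: [464.9, -22.1, 263.6]
tool_rot: [-0.0, 0.0, 1.0, 0.0]
force: [0.5, -0.3, 0.6]
opening: 0.004
```

Request:
send_rows:
  increments:
    - [[0, -40, 0], [0, 0, 0]]
    - [[0, -80, 0], [0, 0, 0]]
    - [[0, -120, 10], [0, 0, -4]]
    - [[0, -140, 20], [0, 0, -6]]
    - [[0, -160, 30], [0, 0, -11.5]]

```text
clock: 2.1
tcp_pos: [464.4, -181.9, 233.1]
tool_rot: [-0.0, -0.1, 0.995, -0.0]
force: [0.8, -0.6, -0.2]
opening: 0.007
```

Run:
```python
from station import robot
import cv2,pickle,numpy as np
c=robot.camera('wrist');pickle.dump(c,open('w1.pkl','wb'))
M=np.array(c['world_to_cam']);im=np.ascontiguousarray(c['img'][:,:,::-1])
def pj(p):
    q=M[:3,:3]@np.array(p)+M[:3,3];r=np.hypot(q[0],q[1]);t=np.arctan2(r,q[2]);return c['cx']+c['fx']*t*q[0]/r,c['cy']+c['fy']*t*q[1]/r
for n,p in dict(ball=(534.5,-142.4,96),piv=(568.3,-250,124),face=(537.5,-176.7,96)).items():
    u,v=pj(p);print(n,u,v);cv2.drawMarker(im,(int(u),int(v)),(0,255,0),0,10)
cv2.imwrite('pics/w1.png',im);print(c['fx'],c['cx'],c['cy'],robot.state()['force'])
```

```text
ball 339.0751755545841 264.1141213968704
piv 220.37279976520642 287.84628557195157
face 303.8235968807234 260.78941895952704
309.70691628693146 314.04360111638766 193.002078973753 [ 0.75710767 -2.97958993 -0.20432475]
```

View pics/w1.png

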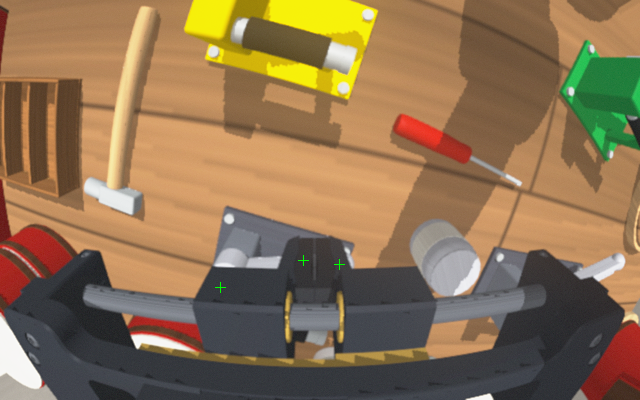

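Run:
```python
import cv2,pickle,numpy as np
from station import robot
c=pickle.load(open('w1.pkl','rb'))
M=np.array(c['world_to_cam']);np.set_printoptions(precision=2,suppress=True)
def pj(p):
    q=M[:3,:3]@np.array(p)+M[:3,3];r=np.hypot(q[0],q[1]);t=np.arctan2(r,q[2]);return np.array((c['cx']+c['fx']*t*q[0]/r,c['cy']+c['fy']*t*q[1]/r))
for n,p in dict(bolt=(548.8,-272.5,12),tin=(532,-5,85),sdend=(398,-102,12),sdtip=(421,97,8),ycap=(281.6,-278,124),tips=(464,-182,208)).items(): print(n,pj(p))
print('campos',-M[:3,:3].T@M[:3,3],M[:3,:3]); s=robot.state();print(s['clock'],s['tcp_pos'],s['force'])
im=c['img'][:,:,::-1][195:315,170:380];cv2.imwrite('pics/w1c.png',cv2.resize(im,None,fx=3.5,fy=3.5,interpolation=cv2.INTER_CUBIC))
```

```text
bolt [228.07 218.18]
tin [456.61 273.02]
sdend [395.15 124.96]
sdtip [520.11 179.37]
ycap [238.21 -47.  ]
tips [313.47 251.82]
campos [ 383.42 -198.19  354.04] [[-0.2   0.98 -0.  ]
 [ 0.93  0.19  0.32]
 [ 0.31  0.06 -0.95]]
2.15 [ 463.17 -185.5   231.47] [ 0.76 -2.98 -0.2 ]
```

View pics/w1c.png

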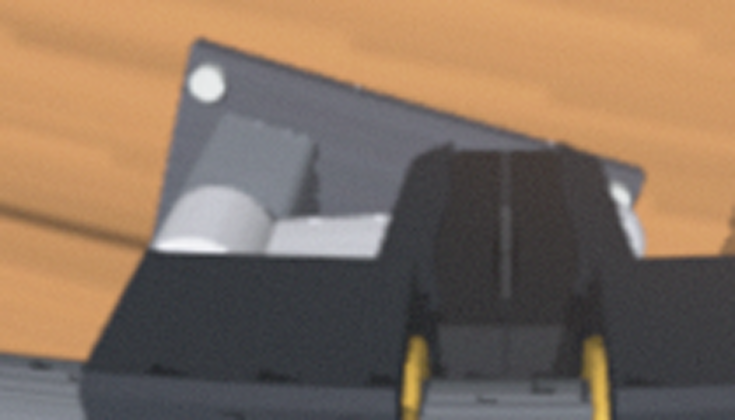

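Request:
send_rows:
  increments:
    - [[0, 0, 30], [0, 0, 0]]
    - [[0, 0, 60], [0, 0, 0]]
    - [[0, 0, 90], [0, 0, 0]]
    - [[0, 0, 115], [0, 0, 0]]
    - [[0, 0, 125], [0, 0, 0]]

```text
clock: 2.65
tcp_pos: [463.9, -179.2, 106.9]
tool_rot: [-0.002, -0.1, 0.995, 0.001]
force: [-0.8, -1.0, -0.3]
opening: 0.008
```

Request:
send_rows:
  increments:
    - [[-10, -6, 0], [0, 0, 0]]
    - [[-20, -12, 0], [0, 0, 0]]
    - [[-30, -17, 0], [0, 0, 0]]
    - [[-36, -17, 0], [0, 0, 0]]
    - [[-36, -17, 0], [0, 0, 0]]

```text
clock: 3.15
tcp_pos: [504.6, -189.0, 109.2]
tool_rot: [0.001, -0.1, 0.995, 0.0]
force: [0.1, 0.7, 0.0]
opening: 0.003
```

Request:
send_rows:
  increments:
    - [[-4, -2, 0], [0, 0, 0]]
    - [[-8, -4, 0], [0, 0, 0]]
    - [[-12, -4, 0], [0, 0, 0]]
    - [[-16, -4, 0], [0, 0, 0]]
    - [[-19, -4, 0], [0, 0, 0]]

```text
clock: 3.65
tcp_pos: [523.3, -189.5, 108.7]
tool_rot: [0.0, -0.1, 0.995, 0.0]
force: [-0.3, 0.5, -0.1]
opening: 0.003
```

Request:
send_rows:
  increments:
    - [[-2, 0, 0], [0, 0, 0]]
    - [[-4, 0, 0], [0, 0, 0]]
    - [[-6, 0, 0], [0, 0, 0]]
    - [[-8, 0, 0], [0, 0, 0]]
    - [[-10, 0, 0], [0, 0, 0]]

```text
clock: 4.15
tcp_pos: [531.3, -187.7, 108.5]
tool_rot: [-0.002, -0.1, 0.995, 0.0]
force: [-3.6, 0.9, 1.6]
opening: 0.004
```

Request:
send_rows:
  increments:
    - [[-3, 1, 0], [0, 0, 2]]
    - [[-6, 2, 0], [0, 0, 4]]
    - [[-9, 3, 0], [0, 0, 6]]
    - [[-12, 4, 0], [0, 0, 8]]
    - [[-15, 5, 0], [0, 0, 10]]

```text
clock: 4.65
tcp_pos: [545.3, -181.8, 108.4]
tool_rot: [-0.001, -0.011, 1.0, -0.001]
force: [-5.8, -3.9, -0.2]
opening: 0.006
```

```bash
python3 -c "
from station import robot
s=robot.state();print(s['clock'],s['tcp_pos'],s['force'],s['tool_rot'])"
```

```text
4.65 [ 545.3257145  -181.76383436  108.38959869] [-5.77310423 -3.90898646 -0.21373238] [-0.00142311 -0.01053411  0.99994271 -0.00125697]
```

Request:
send_rows:
  increments:
    - [[-2.5, 0.5, 0], [0, 0, 1.5]]
    - [[-5, 1, 0], [0, 0, 3]]
    - [[-7.5, 1.5, 0], [0, 0, 4.5]]
    - [[-9, 2, 0], [0, 0, 6]]
    - [[-9, 2, 0], [0, 0, 6]]

```text
clock: 5.15
tcp_pos: [552.8, -179.6, 108.3]
tool_rot: [-0.003, 0.042, 0.999, -0.001]
force: [-8.1, -3.2, 3.4]
opening: 0.004
```

Request:
send_rows:
  increments:
    - [[-1, 0, 0], [0, 0, 0]]
    - [[-2, 0, 0], [0, 0, 0]]
    - [[-2, 0, 0], [0, 0, 0]]

```text
clock: 5.45
tcp_pos: [553.8, -179.6, 108.3]
tool_rot: [-0.004, 0.041, 0.999, -0.001]
force: [-10.1, -3.1, 5.3]
opening: 0.003
```

Request:
send_rows:
  increments:
    - [[-1, 0, 0], [0, 0, 0]]
    - [[-2, 0, 0], [0, 0, 0]]
    - [[-2, 0, 0], [0, 0, 0]]

```text
clock: 5.75
tcp_pos: [554.2, -179.6, 108.2]
tool_rot: [-0.005, 0.042, 0.999, -0.001]
force: [-12.9, -0.8, 9.3]
opening: 0.002
```

Request:
send_rows:
  increments:
    - [[-1, 0, 0], [0, 0, 0]]
    - [[-2, 0, 0], [0, 0, 0]]
    - [[-2, 0, 0], [0, 0, 0]]

```text
clock: 6.05
tcp_pos: [554.4, -179.6, 108.2]
tool_rot: [-0.007, 0.042, 0.999, -0.001]
force: [-16.0, -1.2, 12.4]
opening: 0.008
```

Run:
```python
from station import robot
import cv2,numpy as np
t=robot.camera('top')['img'][:,:,::-1];s=robot.camera('side')['img'][:,:,::-1]
a=cv2.resize(t[130:205,355:455],(800,600),interpolation=cv2.INTER_CUBIC)
b=cv2.resize(s[215:305,320:410],(600,600),interpolation=cv2.INTER_CUBIC)
cv2.imwrite('pics/p7.png',cv2.resize(np.hstack([a,b]),(800,343)));print(robot.state()['force'])
```

```text
[-17.08914396  -1.11984568  12.18299578]
```

View pics/p7.png

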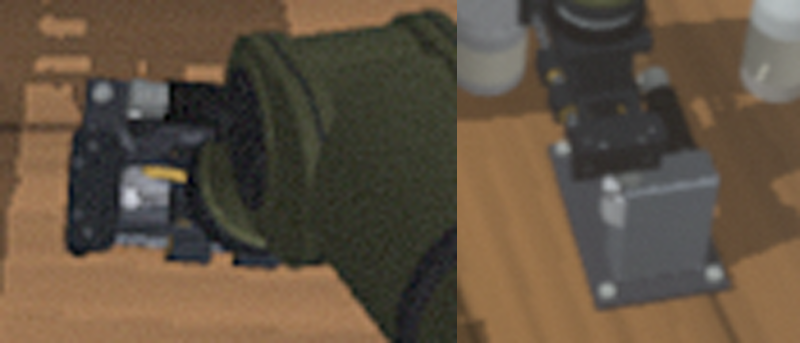

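Run:
```python
import pickle,numpy as np
from h import ray
from station import robot
np.set_printoptions(precision=2,suppress=True)
t=pickle.load(open('c0.pkl','rb'))['top'];c=pickle.load(open('w1.pkl','rb'));M=np.array(c['world_to_cam'])
def pj(p):
    q=M[:3,:3]@np.array(p)+M[:3,3];r=np.hypot(q[0],q[1]);a=np.arctan2(r,q[2]);return np.array((c['cx']+c['fx']*a*q[0]/r,c['cy']+c['fy']*a*q[1]/r))
for z in (110,118,126,134,142): 
  # front edge of cap disc as seen in the top crop (535,306)
  p=ray(t,360+(535-3.5)/8,138+(306-3.5)/8,z);print(z,p,pj(p))
print(ray(t,383.9,171.5,96)); s=robot.state(); print(s['clock'],s['tcp_pos'],s['force'],s['moment'])
```

```text
110 [ 558.24 -253.57  110.  ] [221.06 270.53]
118 [ 557.26 -251.32  118.  ] [221.22 274.73]
126 [ 556.29 -249.08  126.  ] [221.41 279.14]
134 [ 555.32 -246.83  134.  ] [221.61 283.77]
142 [ 554.35 -244.58  142.  ] [221.85 288.65]
[ 573.77 -137.95   96.  ]
6.15 [ 554.34 -179.59  108.22] [-17.09  -1.12  12.18] [-0.41  3.16 -0.3 ]
```

Request:
send_rows:
  increments:
    - [[0, 0, -1.5], [0, 0, 0]]
    - [[0, 0, -3], [0, 0, 0]]
    - [[0, 0, -3], [0, 0, 0]]

```text
clock: 6.45
tcp_pos: [554.3, -179.2, 109.2]
tool_rot: [-0.008, 0.041, 0.999, -0.001]
force: [-13.1, -0.8, -3.4]
opening: 0.004
```

Request:
send_rows:
  increments:
    - [[-1, 0, 0], [0, 0, 0]]
    - [[-2, 0, 0], [0, 0, 0]]
    - [[-2, 0, 0], [0, 0, 0]]
    - [[-2, 0, 0], [0, 0, 0]]
    - [[-2, 0, 0], [0, 0, 0]]

```text
clock: 6.95
tcp_pos: [554.4, -179.2, 109.2]
tool_rot: [-0.01, 0.042, 0.999, -0.001]
force: [-15.9, -0.7, 0.4]
opening: 0.005
```

Request:
send_rows:
  increments:
    - [[0, 0, 0], [0, 0, 0]]
    - [[0, 0, 0], [0, 0, 0]]
    - [[0, 0, 0], [0, 0, 0]]
    - [[0, 0, 0], [0, 0, 0]]
    - [[0, 0, 0], [0, 0, 0]]

```text
clock: 7.45
tcp_pos: [554.5, -179.2, 109.2]
tool_rot: [-0.01, 0.042, 0.999, -0.001]
force: [-15.3, -0.6, 0.7]
opening: 0.003
```

Request:
send_rows:
  increments:
    - [[0, 0, 0], [0, 0, 0]]
    - [[0, 0, 0], [0, 0, 0]]
    - [[0, 0, 0], [0, 0, 0]]
    - [[0, 0, 0], [0, 0, 0]]
    - [[0, 0, 0], [0, 0, 0]]

```text
clock: 7.95
tcp_pos: [554.5, -179.2, 109.2]
tool_rot: [-0.01, 0.042, 0.999, -0.001]
force: [-16.2, -0.4, 0.5]
opening: 0.005
```

Run:
```python
from station import robot
import cv2,numpy as np
t=robot.camera('top')['img'][:,:,::-1]
cv2.imwrite('pics/p8.png',cv2.resize(t[140:190,365:425],(720,600),interpolation=cv2.INTER_CUBIC));print(robot.state()['force'],robot.state()['tcp_pos'])
```

```text
[-16.01594023  -1.20682419   0.65013176] [ 554.44668568 -179.19557321  109.21704432]
```

View pics/p8.png

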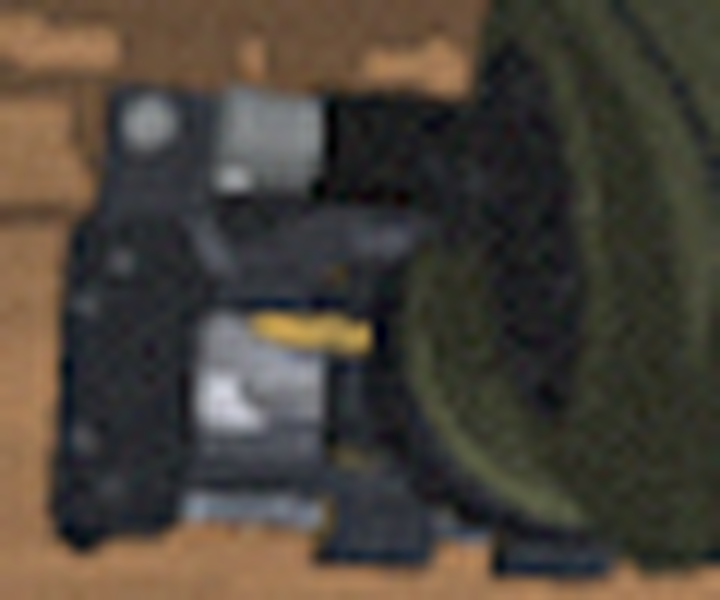

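Request:
send_rows:
  increments:
    - [[6, -1, 0], [0, 0, 0]]
    - [[13, -3, 0], [0, 0, -3]]
    - [[20, -5, 0], [0, 0, -6]]
    - [[27, -8, 0], [0, 0, -9]]
    - [[34, -10, 0], [0, 0, -12]]

```text
clock: 8.5
tcp_pos: [528.5, -185.7, 111.2]
tool_rot: [-0.0, -0.066, 0.998, -0.0]
force: [-1.1, -1.1, -1.4]
opening: 0.003
```

Request:
send_rows:
  increments:
    - [[8, 0, 0], [0, 0, 0]]
    - [[16, 0, 0], [0, 0, 0]]
    - [[26, 0, 0], [0, 0, 0]]
    - [[36, 0, 0], [0, 0, 0]]
    - [[46, 0, 0], [0, 0, 0]]

```text
clock: 9.0
tcp_pos: [482.5, -191.5, 111.8]
tool_rot: [0.0, -0.065, 0.998, 0.0]
force: [0.4, 1.0, 0.5]
opening: 0.006
```

Request:
send_rows:
  increments:
    - [[0, 0, -20], [0, 0, 0]]
    - [[0, 0, -50], [0, 0, 0]]
    - [[0, 0, -85], [0, 0, 0]]
    - [[0, 0, -100], [0, 0, 0]]
    - [[0, 0, -100], [0, 0, 0]]

```text
clock: 9.5
tcp_pos: [484.0, -192.0, 213.7]
tool_rot: [0.002, -0.065, 0.998, -0.001]
force: [0.3, -1.0, 0.1]
opening: 0.006
```

Run:
```python
from station import robot
import cv2,numpy as np
c=robot.camera('side');t=c['img'][:,:,::-1]
cv2.imwrite('pics/p9.png',cv2.resize(t[150:300,280:430],(600,600),interpolation=cv2.INTER_CUBIC));s=robot.state();print(s['force'],s['tcp_pos'],s['tool_rot'])
M=np.array(c['world_to_cam']);
for p in [(534.5,-142.4,96),(484.7,300.4,96)]:
    q=M[:3,:3]@np.array(p)+M[:3,3];print(c['fx']*q[0]/q[2]+c['cx'],c['fy']*q[1]/q[2]+c['cy'])
```

```text
[ 0.0799158  -0.45054773 -0.50893458] [ 483.1133018  -191.86512027  212.27418921] [ 9.31956156e-04 -6.48741514e-02  9.97892922e-01 -4.38720199e-04]
341.75953625782813 243.93507209413798
289.7205553645414 160.44706179255013
```

View pics/p9.png

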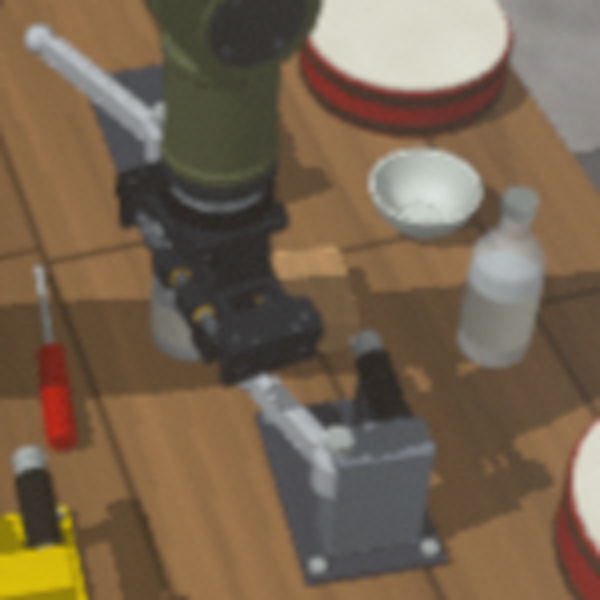

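The clutch lever is back out, with its ball where it started and the fingers clear. Now over to the brake.

Request:
send_rows:
  increments:
    - [[-2, 40, 0], [0, 0, -2]]
    - [[-5, 85, 0], [0, 0, -4]]
    - [[-7, 130, 0], [0, 0, -6]]
    - [[-10, 175, 0], [0, 0, -8]]
    - [[-12, 220, 0], [0, 0, -10]]

```text
clock: 10.05
tcp_pos: [465.1, 29.6, 210.4]
tool_rot: [-0.001, -0.152, 0.988, 0.0]
force: [0.5, 0.2, -0.7]
opening: 0.002
```

```bash
python3 -c "
from station import robot
s=robot.state();print(s['clock'],s['tcp_pos'],s['force'],s['tool_rot'])"
```

```text
10.05 [465.14651847  29.56632921 210.35899183] [ 0.5499066   0.16289072 -0.69298657] [-1.13031424e-03 -1.52445761e-01  9.88311187e-01  1.02151334e-04]
```

Request:
send_rows:
  increments:
    - [[-10, 39, 0], [0, 0, 0]]
    - [[-20, 78, 0], [0, 0, 0]]
    - [[-30, 117, 0], [0, 0, 0]]
    - [[-40, 155, 0], [0, 0, 0]]
    - [[-50, 192, 0], [0, 0, 0]]

```text
clock: 10.55
tcp_pos: [455.2, 227.4, 210.2]
tool_rot: [-0.001, -0.152, 0.988, -0.001]
force: [-0.8, -0.4, 0.7]
opening: 0.004
```

Request:
send_rows:
  increments:
    - [[0, 0, 25], [0, 0, 0]]
    - [[0, 0, 50], [0, 0, 0]]
    - [[0, 0, 75], [0, 0, 0]]
    - [[0, 0, 100], [0, 0, 0]]
    - [[0, 0, 100], [0, 0, 0]]

```text
clock: 11.05
tcp_pos: [453.8, 224.9, 108.1]
tool_rot: [-0.004, -0.152, 0.988, -0.002]
force: [-1.4, 0.0, -0.2]
opening: 0.005
```

Request:
send_rows:
  increments:
    - [[-7, 0, 0], [0, 0, 0]]
    - [[-14, 1, 0], [0, 0, 0]]
    - [[-20, 2, 0], [0, 0, 0]]
    - [[-25, 3, 0], [0, 0, 0]]
    - [[-28, 3, 0], [0, 0, 0]]

```text
clock: 11.55
tcp_pos: [483.2, 238.1, 112.3]
tool_rot: [0.001, -0.152, 0.988, 0.001]
force: [0.3, -0.1, -0.4]
opening: 0.006
```

Request:
send_rows:
  increments:
    - [[-3, 0, 0], [0, 0, 0]]
    - [[-6, 0, 0], [0, 0, 0]]
    - [[-9, 0, 0], [0, 0, 0]]
    - [[-12, 0, 0], [0, 0, 0]]
    - [[-15, 0, 0], [0, 0, 0]]

```text
clock: 12.05
tcp_pos: [495.7, 242.4, 111.6]
tool_rot: [-0.001, -0.152, 0.988, 0.0]
force: [-4.2, 0.8, 2.5]
opening: 0.002
```

Request:
send_rows:
  increments:
    - [[-4.5, 0, 0], [0, 0, 1.9]]
    - [[-9, 0, 0], [0, 0, 3.8]]
    - [[-13.5, 1, 0], [0, 0, 5.7]]
    - [[-18, 1, 0], [0, 0, 7.6]]
    - [[-22, 1, 0], [0, 0, 9.5]]

```text
clock: 12.55
tcp_pos: [516.8, 249.8, 111.5]
tool_rot: [-0.001, -0.068, 0.998, -0.0]
force: [-6.1, 1.1, 0.5]
opening: 0.006
```

Request:
send_rows:
  increments:
    - [[-4, 1, 0], [0, 0, 2]]
    - [[-8, 2, 0], [0, 0, 4]]
    - [[-12, 3, 0], [0, 0, 6]]
    - [[-15, 3, 0], [0, 0, 8]]
    - [[-18, 3, 0], [0, 0, 9]]

```text
clock: 13.05
tcp_pos: [533.6, 253.9, 111.5]
tool_rot: [-0.001, 0.01, 1.0, -0.001]
force: [-6.1, -0.7, 3.7]
opening: 0.004
```

Request:
send_rows:
  increments:
    - [[-1, 0, 0], [0, 0, 0]]
    - [[-2, 0, 0], [0, 0, 0]]
    - [[-3, 0, 0], [0, 0, 0]]
    - [[-3, 0, 0], [0, 0, 0]]

```text
clock: 13.45
tcp_pos: [536.4, 254.0, 111.5]
tool_rot: [-0.001, 0.01, 1.0, -0.001]
force: [-6.7, -0.7, 3.1]
opening: 0.003
```

Request:
send_rows:
  increments:
    - [[-1, 0, 0], [0, 0, 0]]
    - [[-2, 0, 0], [0, 0, 0]]
    - [[-3, 0, 0], [0, 0, 0]]
    - [[-3, 0, 0], [0, 0, 0]]

```text
clock: 13.85
tcp_pos: [538.3, 254.1, 111.5]
tool_rot: [-0.003, 0.01, 1.0, -0.001]
force: [-9.2, -0.5, 5.3]
opening: 0.005
```

Nearly at the stop. I'll keep pressing gently.

Request:
send_rows:
  increments:
    - [[-1, 0, -0.5], [0, 0, 0]]
    - [[-2, 0, -1], [0, 0, 0]]
    - [[-3, 0, -1], [0, 0, 0]]
    - [[-3, 0, -1], [0, 0, 0]]

```text
clock: 14.25
tcp_pos: [538.6, 254.1, 111.6]
tool_rot: [-0.005, 0.009, 1.0, -0.002]
force: [-13.7, 0.5, 3.8]
opening: 0.007
```

Request:
send_rows:
  increments:
    - [[-1, 0, -0.5], [0, 0, 0]]
    - [[-2, 0, -1], [0, 0, 0]]
    - [[-3, 0, -1], [0, 0, 0]]
    - [[-3, 0, -1], [0, 0, 0]]
    - [[-3, 0, -1], [0, 0, 0]]

```text
clock: 14.75
tcp_pos: [538.8, 254.0, 111.6]
tool_rot: [-0.008, 0.009, 1.0, -0.003]
force: [-16.8, 0.1, 1.4]
opening: 0.002
```

Run:
```python
from station import robot
import cv2,numpy as np
t=robot.camera('top');s=robot.camera('side')
cv2.imwrite('pics/p10.png',t['img'][:,:,::-1])
cv2.imwrite('pics/p10s.png',cv2.resize(s['img'][110:300,270:430,::-1],(505,600),interpolation=cv2.INTER_CUBIC));print(robot.state()['force'],robot.state()['tcp_pos'])
```

```text
[-1.70567215e+01  5.35404169e-03  5.91940734e-01] [538.84083698 254.05619374 111.63842155]
```

View pics/p10s.png

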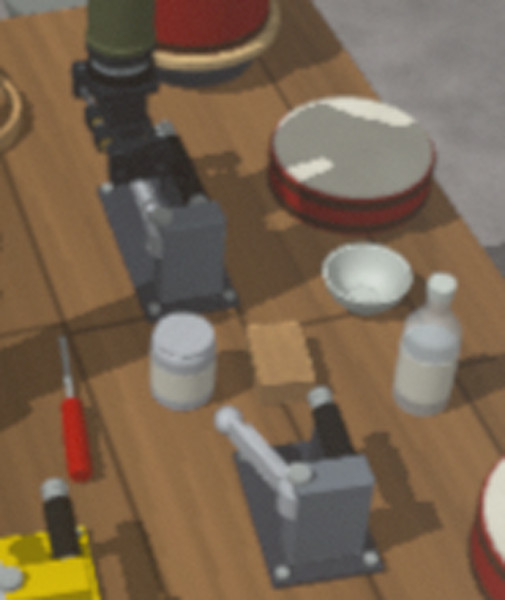

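The side view shows the brake lever parallel to its bar, the clutch lever out with its ball at about (228,418) in the crop, and the bystanders in place. The force holds steady at 17 N and the TCP has stopped at the predicted x of 539, so I'll hand in.

Request:
send_rows:
  increments:
    - [[0, 0, 0], [0, 0, 0]]
    - [[0, 0, 0], [0, 0, 0]]
    - [[0, 0, 0], [0, 0, 0]]
    - [[0, 0, 0], [0, 0, 0]]
    - [[0, 0, 0], [0, 0, 0]]

```text
clock: 15.35
tcp_pos: [538.8, 254.1, 111.7]
tool_rot: [-0.008, 0.009, 1.0, -0.003]
force: [-16.0, -0.1, 1.3]
opening: 0.001
```

```bash
python3 -c "
from station import robot
print(robot.state()['force']);print(robot.sign_off())"
```

```text
[-15.96294953  -0.07959342   1.27068944]
the job is handed in; nothing more can be done
None
```

I checked both levers with closed fingers, pressing only their outer sides, and handed the job in with the brake lever still held in. The sign-off gave no verdict.

- **Clutch:** I pressed it to its stop and held it there for over 1 s at about 16 N, then let it go. The side view afterwards showed it fully back out.
- **Brake:** I pressed it to its stop and held it at 16–17 N. The finger position stopped at x = 539 mm, as predicted, and the side view showed the lever parallel to its bar. The clutch was still out and no bystander in that view had moved; the hoop and hammer were outside the crop.

**Clutch stop position:** it came about 3 mm short of my first estimate, and the gripper hid the lever's ball from the cameras. I therefore judged it fully in from the force, which rose while the fingers stopped moving. The 3 mm fits fingers slightly thicker than I assumed.

**Vertical rubbing:** the clutch press briefly put about 12 N of vertical force on the tool. I put this down to the fingers rubbing the lever, and raising the tool 3 mm cleared it.

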